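# Run along the rim and seat five racket grommets

### The job

Five yellow grommet pieces stand out of the outer edge of the racket clamped in the stringing machine. Run your fingertips along the outside of that rim, starting at the piece nearest the handle and going one by one towards the head's far tip, and press each piece gently inwards until it sits fully home. Leave the loose things on the table and machine where they are.

Things in the scene. Friction and masses are not known exactly. Their poses are not given: they have to be found in the camera images.
- stringer: navy stringing machine, fixed, base 230 x 300 x 30 mm, with a red badminton racket clamped level in it. Origin on the table under the head's centre; z up, -y along the shaft (pink handle ends 540 mm out), +x to the yellow grommets' side, away from the robot. Rim: oval tube 11 mm thick, centreline 92 mm up, 98 mm from the origin in x, 125 in y. Clamps at both its ends are 117 mm high.
- rim_mid (a point): middle of the rim's centreline on the side of the yellow pieces, 92 mm above the table (axes as the machine's). Outside the rim on this side there is nothing of the machine higher than 30 mm, only loose things standing on the table farther out; the arms that support the rim are inside it.
- grommet1_face (a point): middle of the outer face of yellow grommet piece 1 of 5 (1 = nearest the handle, then in order, about 36 mm apart along the rim). The face is 10 mm long along the rim and 9 mm high, with ends sloping back at 30 degrees (28 mm over all); its centre is 92 mm above the table. x axis of this point: level, straight out of the rim (press the opposite way); z up. It moves in with the piece.
- grommet1 (a joint): how far piece 1 has been pressed into the rim, m: about 0 to 0.0015 at the start (face 8 mm out of the rim tube), 0.006 fully home against its stop (face 2 mm out). It resists with about 2 N and stays where it is left; no spring.
- grommet2_face (a point): middle of the outer face of yellow grommet piece 2 of 5 (1 = nearest the handle, then in order, about 36 mm apart along the rim). The face is 10 mm long along the rim and 9 mm high, with ends sloping back at 30 degrees (28 mm over all); its centre is 92 mm above the table. x axis of this point: level, straight out of the rim (press the opposite way); z up. It moves in with the piece.
- grommet2 (a joint): how far piece 2 has been pressed into the rim, m: about 0 to 0.0015 at the start (face 8 mm out of the rim tube), 0.006 fully home against its stop (face 2 mm out). It resists with about 2 N and stays where it is left; no spring.
- grommet3_face (a point): middle of the outer face of yellow grommet piece 3 of 5 (1 = nearest the handle, then in order, about 36 mm apart along the rim). The face is 10 mm long along the rim and 9 mm high, with ends sloping back at 30 degrees (28 mm over all); its centre is 92 mm above the table. x axis of this point: level, straight out of the rim (press the opposite way); z up. It moves in with the piece.
- grommet3 (a joint): how far piece 3 has been pressed into the rim, m: about 0 to 0.0015 at the start (face 8 mm out of the rim tube), 0.006 fully home against its stop (face 2 mm out). It resists with about 2 N and stays where it is left; no spring.
- grommet4_face (a point): middle of the outer face of yellow grommet piece 4 of 5 (1 = nearest the handle, then in order, about 36 mm apart along the rim). The face is 10 mm long along the rim and 9 mm high, with ends sloping back at 30 degrees (28 mm over all); its centre is 92 mm above the table. x axis of this point: level, straight out of the rim (press the opposite way); z up. It moves in with the piece.
- grommet4 (a joint): how far piece 4 has been pressed into the rim, m: about 0 to 0.0015 at the start (face 8 mm out of the rim tube), 0.006 fully home against its stop (face 2 mm out). It resists with about 2 N and stays where it is left; no spring.
- grommet5_face (a point): middle of the outer face of yellow grommet piece 5 of 5 (1 = nearest the handle, then in order, about 36 mm apart along the rim). The face is 10 mm long along the rim and 9 mm high, with ends sloping back at 30 degrees (28 mm over all); its centre is 92 mm above the table. x axis of this point: level, straight out of the rim (press the opposite way); z up. It moves in with the piece.
- grommet5 (a joint): how far piece 5 has been pressed into the rim, m: about 0 to 0.0015 at the start (face 8 mm out of the rim tube), 0.006 fully home against its stop (face 2 mm out). It resists with about 2 N and stays where it is left; no spring.
- string_clamp: loose alloy string clamp standing on the machine's bed inside the racket head, 34 x 26 x 44 mm; not to be disturbed. Origin at its underside.
- shuttlecock: loose shuttlecock, 66 mm across and 87 mm tall, standing cork-up on the table beyond the racket head; not to be disturbed. Origin at its underside.
- string_reel: loose black string reel with lime-yellow string, lying flat, 100 mm across, 28 mm high; not to be disturbed. Origin at its underside.
- grip_tape: loose roll of blue grip tape, 64 mm across, 28 mm high; not to be disturbed. Origin at its underside.
- grommet_jar: loose clear jar with a red cap, 64 mm across, 75 mm high; not to be disturbed. Origin at its underside.
- awl: loose awl with an orange handle, 150 mm long, lying on the table; not to be disturbed.
- cutters: loose string cutters with red handles, 115 mm long, lying flat; not to be disturbed. Origin at its underside.

How it is judged:
By the outcome, as a careful person would: the job done as asked, in the order asked, and still so for the second after the job is handed in, with the robot touching nothing.
It also fails if it takes over 48 s, if anything falls off the work surface, if the arm or the gripper's body presses on something with over 40 N, if the wrist force passes 120 N, or if a joint passes its speed limit or range.

### The arm

A 6-joint arm with a two-finger parallel gripper is mounted at the origin on the work surface. World frame = base frame: x ahead of the robot, y to its left, z up, the work surface at z = 0. Lengths are in mm, angles in rad, forces in N, time in s.
With the tool pointing down it reaches from about 350 to 775 mm from the base axis. Payload 7.3 kg.
Tool frame: the origin (TCP) lies on the centre line of the jaws, within the pads' length; the fingertips stand 22 mm ahead of it and the grasp point (between the pads) lies 3 mm ahead of it; z points along the fingers, y is the direction in which the jaws open and shut (so a half turn about z gives the same grasp; the last joint's range is limited). The gripper opens to 92 mm and grips with 3 to 60 N. Pads are 19 mm wide; open, the fingers measure 130 mm over their backs; the gripper's body (75 mm by 190 mm) begins 47 mm behind the grasp point.
Start: joints at [-0.146, 0.342, 1.524, -0, 1.275, -0.146], TCP at [525.017, 0.02, 248.741] pointing down, gripper open.
Joint ranges: [-2.53, 2.53], [-0.77, 2.02], [0.04, 2.7], [-1, 4.14], [0.28, 2.66], [-3.11, 3.11]. Speed limits (rad/s): [2.57, 2.57, 3.14, 3.14, 3.14, 3.14].

### API

Orientations are given as [roll, pitch, yaw] about the fixed x, y, z axes, in that order (R = Rz(yaw) Ry(pitch) Rx(roll)).
In Python, from plant import bot gives the robot as it stands.
- The arm moves only by the tool play_rows, never from a script. Its argument "moves" is one flat list of numbers, 5 for each row, row after row: the closure in counts, from 0 (fully open) to 255 (shut), then the shift along the tool's x, y, z in mm, then the turn about the tool's z in degrees. A call has 1 to 8 rows; each row is the pose to reach, as a shift and turn from the pose commanded when the call began, along the tool's axes at that moment; what a row does not reach only later rows make up. A row lasts 1/12 s, in which the tool goes at most 41.7 mm and 7.16 degrees, less where a joint would pass 70% of its speed; a pose out of reach is approached as far as the arm can. A call with a gripper value outside its range is refused whole. The fingers move at their own pace and stop on an object; the grip force is fixed at half the most. Time passes only in rows, so rows that repeat a pose let the fingers close. It gives the time, the measured TCP pose, the force and the opening at its end, in the units of the state.
- bot.get_obs(): the state, without advancing time (a new reading comes with each control period).
- bot.capture(name): name is "scene" or "side" or "wrist"; returns a dict with "color" (400x640x3 uint8, red, green, blue), "fx", "fy", "cx", "cy" (pixels), "k1" (the pictures are not rectified: a ray, as slopes to the right and down, at radius r is drawn at 1 + k1 r^2 times it, then the intrinsics apply), "world_to_cam" (4x4, takes a point from world to camera coordinates); the wrist camera has in their place "T_tool_cam" (4x4, takes a point from camera to tool coordinates, whose origin is the TCP and whose axes are the flange's). Camera axes: x right, y down, z forward; pixel columns grow to the right and rows downward; lengths in mm; the calibration is good to about 2 mm. A picture is of the moment at which its call begins: read the wrist's pose just before it. There is no depth.
- bot.close_job(): hands the job in, once; it reports no verdict.
The state is a dict: "time": time; "joint_positions": joint angles; "dq": joint speeds; "tau": joint torques, N m; "tool_pos": TCP position; "tcp_rot": TCP orientation; "contact_force": force on the tool from outside, world axes, zero at the start; "moment": the same for the moment, N m; "grip_width": finger opening in mm.
Only numpy, scipy, OpenCV 4.12 (cv2) and the standard library are available. Lean on these libraries where they do the work, as an engineer would, in place of code of your own. Each camera call takes 0.05 s, during which the arm holds its last target.

## Working session

There is one attempt and no reset: what is moved stays moved. The work goes in short steps, Python scripts to look and compute and a tool call to move; the robot and the scene stay as the last step left them, time stands still between calls to the robot, and variables do not carry over. Pictures are saved under pics/ and viewed, and the job is handed in when it is done.

Besides the shell and the picture viewer there is one more tool, called after "Emit:" as a command line: name --argument value ..., lists and objects as JSON in quotes. play_rows: Moves the arm, as the interface text tells. Its arguments: {"type":"object","properties":{"moves":{"type":"array","items":{"type":"number"}}},"required":["moves"]}

```bash
ls; mkdir -p pics
python3 - <<'E'
from plant import bot
import cv2
o=bot.get_obs(); print(o)
for n in ["scene","side","wrist"]:
    c=bot.capture(n); cv2.imwrite(f"pics/{n}0.png",c["color"][:,:,::-1])
    print(n,{k:v for k,v in c.items() if k!="color"})
E
```

```text
pics
{'time': 0.0, 'joint_positions': array([-1.45991748e-01,  3.42706537e-01,  1.52506471e+00, -1.32636425e-05,
        1.27535231e+00, -1.46004309e-01]), 'dq': array([ 0.00023735,  0.00092091,  0.00098582, -0.00151358,  0.0012301 ,
       -0.00091872]), 'tau': array([ 7.61924657e-04, -4.31245601e+01, -2.44219762e+01,  7.17750052e-02,
        5.59406646e-02, -1.04314388e-04]), 'tool_pos': array([5.24617394e+02, 7.90508716e-02, 2.48036680e+02]), 'tcp_rot': array([-3.14007620e+00, -2.10176439e-04,  1.57081260e+00]), 'contact_force': array([0.4541761 , 0.25778213, 0.34917144]), 'moment': array([-1.11917694e-02,  7.57650616e-05, -6.54588383e-03]), 'grip_width': 91.79379739079259}
scene {'fx': 393.9911140275933, 'fy': 393.9911140275933, 'cx': 318.9059959740756, 'cy': 199.17870266244424, 'k1': 0.024881085268202284, 'world_to_cam': array([[-7.07432104e-01,  7.06726175e-01,  8.82789719e-03,
         3.66168589e+02],
       [ 3.76226063e-01,  3.87116761e-01, -8.41780591e-01,
        -1.11515495e+02],
       [-5.98325804e-01, -5.92181330e-01, -5.39747631e-01,
         1.26346073e+03],
       
[... 366 characters left out ...]
3735e-01,
         1.11331799e+02],
       [ 1.81503058e-01, -8.51898917e-01, -4.91248282e-01,
         1.12038284e+03],
       [ 0.00000000e+00,  0.00000000e+00,  0.00000000e+00,
         1.00000000e+00]])}
wrist {'fx': 297.4191652791513, 'fy': 297.4191652791513, 'cx': 322.59732229497877, 'cy': 200.09714192193502, 'k1': 0.011973704311889034, 'T_tool_cam': array([[ 1.45395361e-03, -9.62081101e-01, -2.72759678e-01,
         7.37295727e+01],
       [ 9.99998903e-01,  1.47605061e-03,  1.24181196e-04,
        -6.39944690e-01],
       [ 2.83134707e-04, -2.72759559e-01,  9.62082191e-01,
        -1.36884520e+02],
       [ 0.00000000e+00,  0.00000000e+00,  0.00000000e+00,
         1.00000000e+00]])}
```

View pics/scene0.png

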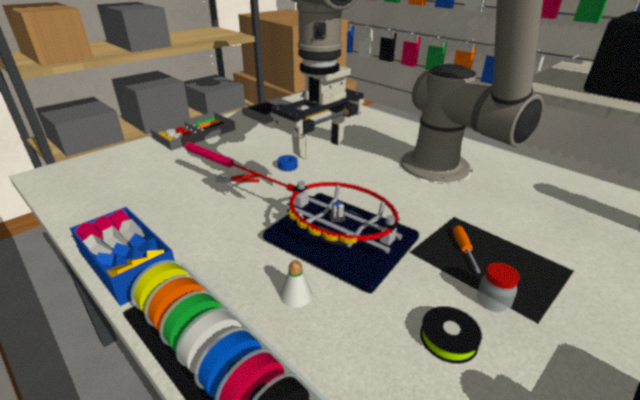

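View pics/side0.png

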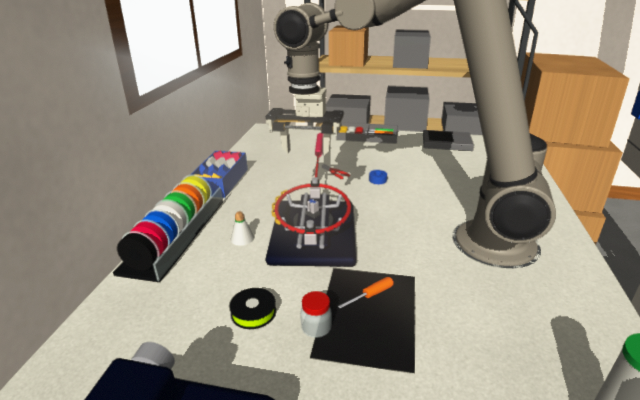

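View pics/wrist0.png

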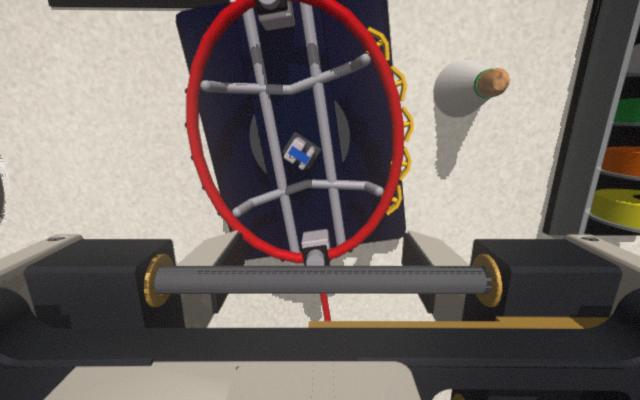

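```bash
cat > h.py <<'E'
import numpy as np, cv2
from scipy.optimize import least_squares
from scipy.spatial.transform import Rotation as R
def w2c(c,o):
    if "world_to_cam" in c: return np.array(c["world_to_cam"])
    T=np.eye(4); T[:3,:3]=R.from_euler('xyz',o["tcp_rot"]).as_matrix(); T[:3,3]=o["tool_pos"]
    return np.linalg.inv(T@np.array(c["T_tool_cam"]))
def K(c): return np.array([[c["fx"],0,c["cx"]],[0,c["fy"],c["cy"]],[0,0,1.]]), np.array([c["k1"],0,0,0.])
def project(P,c,o):
    M=w2c(c,o); k,d=K(c)
    return cv2.projectPoints(np.asarray(P,float).reshape(-1,1,3),cv2.Rodrigues(M[:3,:3])[0],M[:3,3],k,d)[0].reshape(-1,2)
def back(px,z,c,o):
    M=w2c(c,o); k,d=K(c)
    u=cv2.undistortPoints(np.asarray(px,float).reshape(-1,1,2),k,d).reshape(-1,2)
    D=np.c_[u,np.ones(len(u))]@M[:3,:3]; C=-M[:3,:3].T@M[:3,3]
    return (C+D*((z-C[2])/D[:,2])[:,None])[:,:2]
def toM(p,s):
    a=s[2]; q=p-s[:2]; return np.c_[q[:,0]*np.cos(a)+q[:,1]*np.sin(a),-q[:,0]*np.sin(a)+q[:,1]*np.cos(a)]
def toW(q,s):
    a=s[2]; return np.c_[q[:,0]*np.cos(a)-q[:,1]*np.sin(a),q[:,0]*np.sin(a)+q[:,1]*np.cos(a)]+s[:2]
def ell(q):
    f=np.hypot(q[:,0]/98,q[:,1]/125); g=np.hypot(q[:,0]/98**2,q[:,1]/125**2)/f
    return (f-1)/g
def mask(c,lo,hi):
    return cv2.inRange(cv2.cvtColor(c["color"],cv2.COLOR_RGB2HSV),lo,hi)
def red(c): return mask(c,(0,170,90),(6,255,255))|mask(c,(174,170,90),(180,255,255))
def yel(c): return mask(c,(18,130,90),(34,255,255))
E
python3 - <<'E'
from plant import bot
from h import *
o=bot.get_obs()
s0=np.array([495.,205,0.05])
W=[]
for n in ["wrist","scene","side"]:
    c=bot.capture(n); v,u=np.nonzero(red(c)); p=back(np.c_[u,v],92,c,o)
    s=s0.copy()
    if n=="wrist":
        p=p[np.abs(ell(toM(p,s)))<40]
    for it,th in enumerate([40,25,15,9,9,9]):
        e=p[np.abs(ell(toM(p,s)))<th]; s=least_squares(lambda s:ell(toM(e,s)),s,loss="soft_l1").x
    print(n,len(e),s.round(3),np.std(ell(toM(e,s))).round(2))
    if n=="wrist": s0=s
    W.append((n,c))
for n,c in W:
    im=c["color"][:,:,::-1].copy()
    t=np.linspace(0,2*np.pi,300); 
    for r,col in [(0,(0,255,0))]:
        q=toW(np.c_[98*np.cos(t),125*np.sin(t)],s0)
        for a in project(np.c_[q,np.full(300,92)],c,o): cv2.circle(im,tuple(int(x*1) for x in a),0,col,-1)
    v,u=np.nonzero(yel(c)); p=toM(back(np.c_[u,v],92,c,o),s0); e=ell(p); k=(abs(e)<25)&(p[:,0]>40)
    p=p[k]; e=e[k]
    if len(p): 
        th=np.degrees(np.arctan2(p[:,1]/125,p[:,0]/98)); print(n,len(p),np.histogram(th,bins=np.arange(-60,64,4)))
        print([round(float(np.max(e[(th>=a)&(th<a+4)],initial=0)),1) for a in range(-60,60,4)])
    if n=="wrist": x0,y0,x1,y1=150,0,450,280
    elif n=="scene": x0,y0,x1,y1=250,150,430,290
    else: x0,y0,x1,y1=230,150,380,280
    cv2.imwrite(f"pics/{n}_fit.png",cv2.resize(im[y0:y1,x0:x1],None,fx=2 if n=="wrist" else 4,fy=2 if n=="wrist" else 4))
E
```

```text
wrist 609 [ 5.02513e+02  1.80599e+02 -1.74000e-01] 5.19
scene 658 [4.96822e+02 5.24960e+01 1.67000e-01] 3.5
side 372 [4.99611e+02 4.75540e+01 1.54000e-01] 3.36
wrist 397 (array([  0,   0,   0,   0,   0,   0,   0,   0,  74, 119, 110,  94,   0,
         0,   0,   0,   0,   0,   0,   0,   0,   0,   0,   0,   0,   0,
         0,   0,   0,   0]), array([-60, -56, -52, -48, -44, -40, -36, -32, -28, -24, -20, -16, -12,
        -8,  -4,   0,   4,   8,  12,  16,  20,  24,  28,  32,  36,  40,
        44,  48,  52,  56,  60]))
[0.0, 0.0, 0.0, 0.0, 0.0, 0.0, 0.0, 0.0, 24.9, 23.6, 0.0, 0.0, 0.0, 0.0, 0.0, 0.0, 0.0, 0.0, 0.0, 0.0, 0.0, 0.0, 0.0, 0.0, 0.0, 0.0, 0.0, 0.0, 0.0, 0.0]
scene 128 (array([ 0,  0,  0,  0,  0,  0,  0,  1, 20, 38, 35, 23, 11,  0,  0,  0,  0,
        0,  0,  0,  0,  0,  0,  0,  0,  0,  0,  0,  0,  0]), array([-60, -56, -52, -48, -44, -40, -36, -32, -28, -24, -20, -16, -12,
        -8,  -4,   0,   4,   8,  12,  16,  20,  24,  28,  32,  36,  40,
        44,  48,  52,  56,  60]))
[0.0, 0.0, 0.0, 0.0, 0.0, 0.0, 0.0, 23.4, 24.7, 24.4, 19.6, 0.0, 0.0, 0.0, 0.0, 0.0, 0.0, 0.0, 0.0, 0.0, 0.0, 0.0, 0.0, 0.0, 0.0, 0.0, 0.0, 0.0, 0.0, 0.0]
side 32 (array([0, 0, 0, 0, 0, 0, 0, 0, 8, 9, 7, 7, 1, 0, 0, 0, 0, 0, 0, 0, 0, 0,
       0, 0, 0, 0, 0, 0, 0, 0]), array([-60, -56, -52, -48, -44, -40, -36, -32, -28, -24, -20, -16, -12,
        -8,  -4,   0,   4,   8,  12,  16,  20,  24,  28,  32,  36,  40,
        44,  48,  52,  56,  60]))
[0.0, 0.0, 0.0, 0.0, 0.0, 0.0, 0.0, 0.0, 23.5, 15.9, 0.0, 0.0, 0.0, 0.0, 0.0, 0.0, 0.0, 0.0, 0.0, 0.0, 0.0, 0.0, 0.0, 0.0, 0.0, 0.0, 0.0, 0.0, 0.0, 0.0]
```

```bash
cat > fit.py <<'E'
from plant import bot
from h import *
import sys
tag=sys.argv[1]
o=bot.get_obs()
W=[]
for n in ["wrist","scene","side"]:
    c=bot.capture(n); m=red(c)
    if n=="wrist": m[280:]=0
    v,u=np.nonzero(m); p=back(np.c_[u,v],92,c,o)
    print(n,"centre guess",back([(295,130)],92,c,o) if n=="wrist" else "")
    s=np.array([499.,110,0.1]) if n!="wrist" else np.r_[back([(295,130)],92,c,o)[0],0.1]
    best=None
    for dy in range(-80,90,20):
      s2=s+[0,dy,0]
      for it,th in enumerate([40,25,15,9,9,9]):
        e=p[np.abs(ell(toM(p,s2)))<th]; s2=least_squares(lambda s:ell(toM(e,s)),s2,loss="soft_l1").x
      sc=(np.abs(ell(toM(p,s2)))<7).sum()
      if best is None or sc>best[0]: best=(sc,s2,np.std(ell(toM(e,s2))))
    print(n,len(p),best)
    W.append((n,c,best[1]))
s0=W[0][2]
for n,c,_ in W:
    im=c["color"][:,:,::-1].copy()
    t=np.linspace(0,2*np.pi,300); q=toW(np.c_[98*np.cos(t),125*np.sin(t)],s0)
    if n=="wrist": x0,y0,x1,y1,f=150,0,450,280,2
    elif n=="scene": x0,y0,x1,y1,f=250,150,430,290,4
    else: x0,y0,x1,y1,f=230,150,380,280,4
    v,u=np.nonzero(yel(c)); p=toM(back(np.c_[u,v],92,c,o),s0); e=ell(p); k=(abs(e)<25)&(p[:,0]>40)
    p=p[k]; e=e[k]
    th=np.degrees(np.arctan2(p[:,1]/125,p[:,0]/98)); 
    print(n,[(a,int(((th>=a)&(th<a+3)).sum()),round(float(np.max(e[(th>=a)&(th<a+3)],initial=0)),1)) for a in range(-60,60,3)])
    im=cv2.resize(im[y0:y1,x0:x1],None,fx=f,fy=f)
    for a in project(np.c_[q,np.full(300,92)],c,o): cv2.circle(im,(int((a[0]+.5-x0)*f),int((a[1]+.5-y0)*f)),1,(0,255,0),-1)
    cv2.imwrite(f"pics/{n}_{tag}.png",im)
E
python3 fit.py a
```

```text
wrist centre guess [[497.62683547  60.54086311]]
wrist 6609 (np.int64(6609), array([4.98052398e+02, 5.10568976e+01, 1.59895839e-01]), np.float64(2.883231460659662))
scene centre guess 
scene 1683 (np.int64(623), array([4.96788049e+02, 5.24447319e+01, 1.68279810e-01]), np.float64(3.4416100611760605))
side centre guess 
side 1391 (np.int64(365), array([4.99678410e+02, 4.76161034e+01, 1.53104445e-01]), np.float64(3.3779115786980816))
wrist [(-60, 0, 0.0), (-57, 0, 0.0), (-54, 0, 0.0), (-51, 0, 0.0), (-48, 0, 0.0), (-45, 0, 0.0), (-42, 22, 11.6), (-39, 40, 14.4), (-36, 52, 15.4), (-33, 44, 15.2), (-30, 35, 13.3), (-27, 7, 9.7), (-24, 27, 10.7), (-21, 34, 13.5), (-18, 51, 14.1), (-15, 33, 13.8), (-12, 16, 10.0), (-9, 13, 10.3), (-6, 37, 13.2), (-3, 57, 14.6), (0, 36, 14.0), (3, 32, 11.6), (6, 3, 9.1), (9, 36, 11.8), (12, 44, 14.3), (15, 56, 14.2), (18, 38, 12.7), (21, 17, 9.6), (24, 22, 9.5), (27, 52, 14.2), (30, 71, 14.0), (33, 60, 14.1), (36, 42, 11.1), (39, 10, 8.7), (42, 0, 0.0), (45, 0, 0.0), (48, 0, 0.0), (51, 0, 0.0), (54, 0, 0.0), (57, 0, 0.0)]
scene [(-60, 0, 0.0), (-57, 0, 0.0),
[... 484 characters left out ...]
), (39, 6, 15.3), (42, 0, 0.0), (45, 0, 0.0), (48, 0, 0.0), (51, 0, 0.0), (54, 0, 0.0), (57, 0, 0.0)]
side [(-60, 0, 0.0), (-57, 0, 0.0), (-54, 0, 0.0), (-51, 0, 0.0), (-48, 0, 0.0), (-45, 0, 0.0), (-42, 0, 0.0), (-39, 3, 17.2), (-36, 2, 15.9), (-33, 1, 14.8), (-30, 0, 0.0), (-27, 1, 10.8), (-24, 3, 16.2), (-21, 2, 13.8), (-18, 3, 11.7), (-15, 0, 0.0), (-12, 1, 9.0), (-9, 2, 13.1), (-6, 5, 13.6), (-3, 3, 12.7), (0, 3, 12.0), (3, 3, 11.5), (6, 1, 8.3), (9, 2, 11.0), (12, 5, 11.4), (15, 4, 11.9), (18, 3, 12.5), (21, 2, 8.3), (24, 2, 8.0), (27, 2, 9.3), (30, 5, 12.3), (33, 5, 14.0), (36, 6, 13.7), (39, 2, 11.4), (42, 0, 0.0), (45, 0, 0.0), (48, 0, 0.0), (51, 0, 0.0), (54, 0, 0.0), (57, 0, 0.0)]
```

View pics/wrist_a.png

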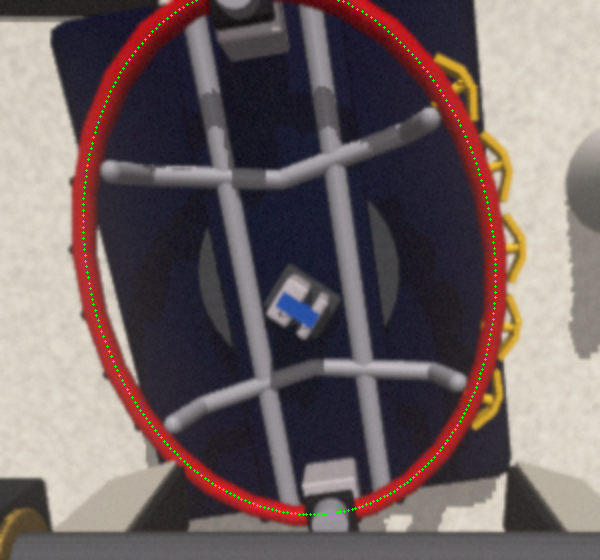

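View pics/scene_a.png

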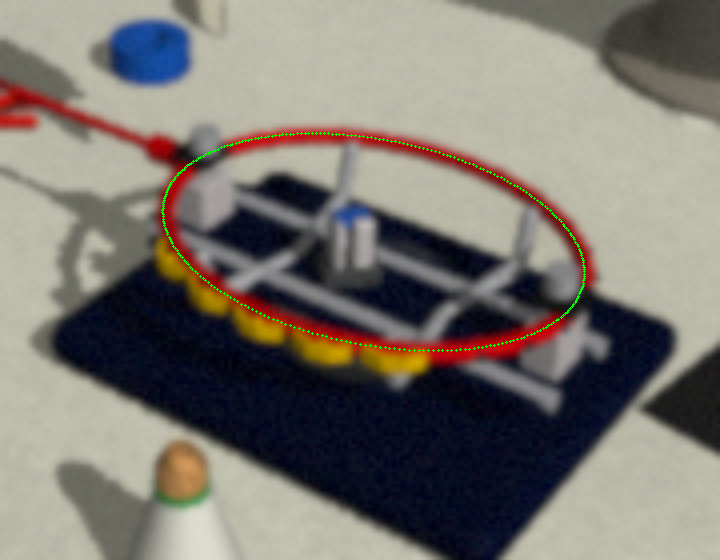

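```bash
cat > plan.py <<'E'
from h import *
from scipy.integrate import quad
from scipy.optimize import brentq
s=np.array([498.05,51.06,0.16])
L=lambda t:quad(lambda u:np.hypot(98*np.sin(u),125*np.cos(u)),0,t)[0]
ts=[brentq(lambda t:L(t)-36*k,-1.2,1.2) for k in(-2,-1,0,1,2)]
def piece(i):
    t=ts[i-1]; n=np.array([np.cos(t)/98,np.sin(t)/125]); n/=np.hypot(*n)
    ph=np.arctan2(n[1],n[0])+s[2]
    c=toW(np.array([[98*np.cos(t),125*np.sin(t)]]),s)[0]
    return c,ph
def tool(p,yaw):  # TCP target for piece p, dist r from centreline
    pass
if __name__=="__main__":
    for i in range(1,6):
        c,ph=piece(i); n=np.array([np.cos(ph),np.sin(ph)])
        print(i,np.degrees(ts[i-1]).round(1),"centre",c.round(1),"phi",np.degrees(ph).round(1),"face",(c+13.5*n).round(1),"tcp@home19",(c+(7.5+19)*n).round(1))
E
python3 plan.py
python3 - <<'E'
from plant import bot
from h import *
o=bot.get_obs(); c=bot.capture("wrist")
print("cork",back([(493,80)],80,c,o),"base",back([(462,85)],10,c,o))
c=bot.capture("scene"); print(back([(296,266)],82,c,o),back([(296,300)],2,c,o))
E
```

```text
1 -33.7 centre [589.6  -4.4] phi -18.4 face [602.4  -8.7] tcp@home19 [614.7 -12.8]
2 -16.6 centre [596.5  30.8] phi -4.0 face [609.9  29.9] tcp@home19 [622.9  29. ]
3 0.0 centre [594.8  66.7] phi 9.2 face [608.1  68.8] tcp@home19 [621.   70.9]
4 16.6 centre [585.1 101.3] phi 22.3 face [597.6 106.4] tcp@home19 [609.6 111.3]
5 33.7 centre [567.5 132.5] phi 36.8 face [578.3 140.6] tcp@home19 [588.7 148.4]
cork [[686.60143643 106.37425797]] base [[688.38004361 108.48295016]]
[[693.59989912 114.62405533]] [[701.09441553 120.27737337]]
```

Emit:
play_rows --moves '[255,-7,37,0,6,255,-14,74,0,12,255,-19.4,109.7,20,18.4,255,-19.4,109.7,40,18.4,255,-19.4,109.7,60,18.4,255,-19.4,109.7,70,18.4,255,-19.4,109.7,70,18.4,255,-19.4,109.7,70,18.4]'

```text
time: 1.22
tool_pos: [634.6, -19.3, 179.1]
tcp_rot: [-3.141, 0.0, 1.25]
contact_force: [-0.3, -0.9, -0.2]
grip_width: 43.1
```

Run:
```python
from plant import bot
from h import *
o=bot.get_obs(); print(o["time"],o["tool_pos"],o["tcp_rot"],o["grip_width"],o["contact_force"])
for n,(x0,y0,x1,y1,f) in {"scene":(220,70,440,300,2.6),"side":(200,80,400,280,3),"wrist":(0,0,640,400,1.2)}.items():
    c=bot.capture(n); cv2.imwrite(f"pics/{n}_b.png",cv2.resize(c["color"][y0:y1,x0:x1,::-1],None,fx=f,fy=f,interpolation=cv2.INTER_CUBIC))
```

```text
1.2167 [634.61290743 -19.33033974 179.09883417] [-3.14143036e+00  4.10221217e-05  1.24976812e+00] 43.08618708820272 [-0.28184438 -0.87847497 -0.22772442]
```

Emit:
play_rows --moves '[255,0,0,0,0,255,0,0,0,0,255,0,0,0,0,255,0,0,0,0,255,0,0,0,0,255,0,0,0,0,255,0,0,0,0]'

```text
time: 1.95
tool_pos: [634.7, -19.4, 178.7]
tcp_rot: [-3.142, 0.0, 1.25]
contact_force: [0.2, 0.4, 0.2]
grip_width: 0.5
```

Run:
```python
from plant import bot
from h import *
o=bot.get_obs(); print(o["time"],o["tool_pos"],o["tcp_rot"],o["grip_width"],o["contact_force"])
for n,(x0,y0,x1,y1,f) in {"scene":(220,70,440,300,2.6),"side":(200,80,400,280,3),"wrist":(0,0,640,400,1.2)}.items():
    c=bot.capture(n); cv2.imwrite(f"pics/{n}_b.png",cv2.resize(c["color"][y0:y1,x0:x1,::-1],None,fx=f,fy=f,interpolation=cv2.INTER_CUBIC))
```

```text
1.95 [634.70769396 -19.38518621 178.71148624] [-3.14158326e+00  7.71090762e-06  1.24967920e+00] 0.4639863818760156 [0.16127963 0.39596737 0.15202274]
```

View pics/scene_b.png

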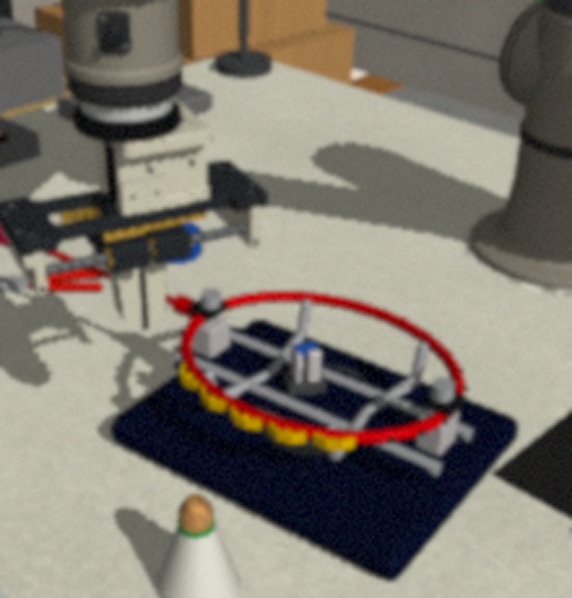

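View pics/side_b.png

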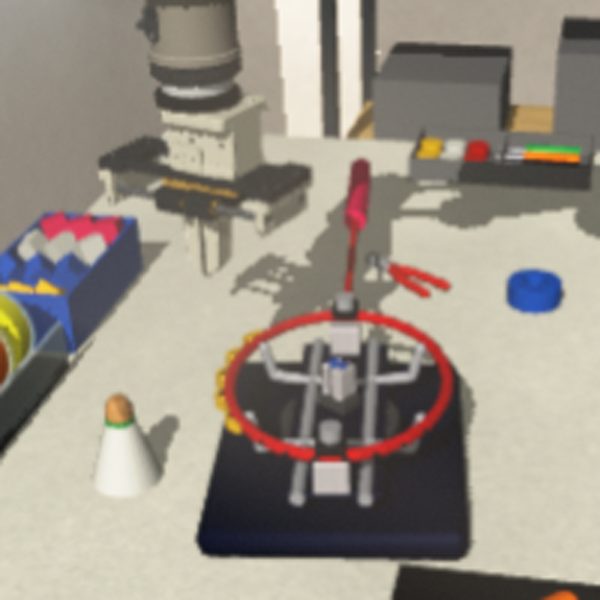

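View pics/wrist_b.png

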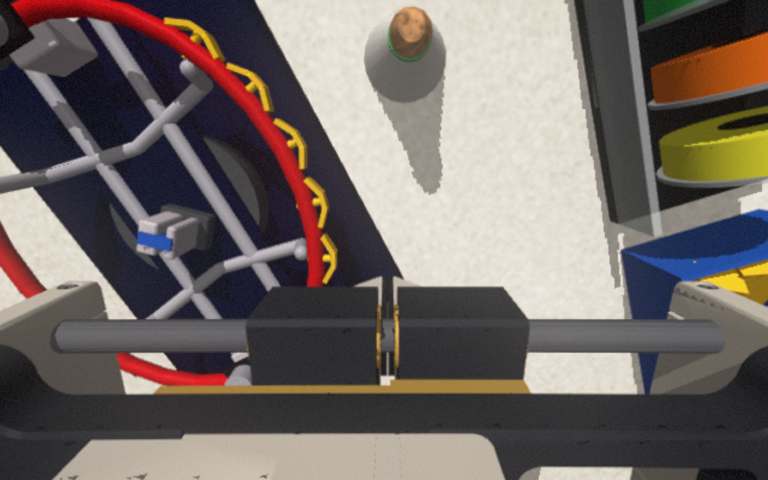

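Emit:
play_rows --moves '[255,0,0,25,0,255,0,0,50,0,255,0,0,65,0,255,0,0,71.7,0,255,0,0,71.7,0,255,0,-5,71.7,0,255,0,-5,71.7,0]'

```text
time: 2.68
tool_pos: [630.0, -17.6, 108.3]
tcp_rot: [3.14, -0.0, 1.25]
contact_force: [-0.8, -0.0, 0.2]
grip_width: 0.4
```

```bash
cat > snap.py <<'E'
from plant import bot
from h import *
import sys
t=sys.argv[1]
o=bot.get_obs(); print(o["time"],o["tool_pos"].round(2),o["tcp_rot"].round(4),o["grip_width"],o["contact_force"].round(2))
ims=[]
for n,(x0,y0,x1,y1,f) in {"scene":(230,100,390,280,3.6),"wrist":(180,0,480,360,1.8)}.items():
    c=bot.capture(n); ims.append(cv2.resize(c["color"][y0:y1,x0:x1,::-1],(0,0),fx=f,fy=f,interpolation=cv2.INTER_CUBIC)[:560,:390 if n=="scene" else 400] if 0 else cv2.resize(c["color"][y0:y1,x0:x1,::-1],(400,int(400*(y1-y0)/(x1-x0)))))
h=min(i.shape[0] for i in ims)
cv2.imwrite(f"pics/{t}.png",np.hstack([i[:h] for i in ims]))
E
python3 snap.py c1
```

```text
2.6833 [630.04 -17.6  108.3 ] [ 3.1401e+00 -3.0000e-04  1.2498e+00] 0.4411499494106551 [-0.76 -0.02  0.18]
```

View pics/c1.png

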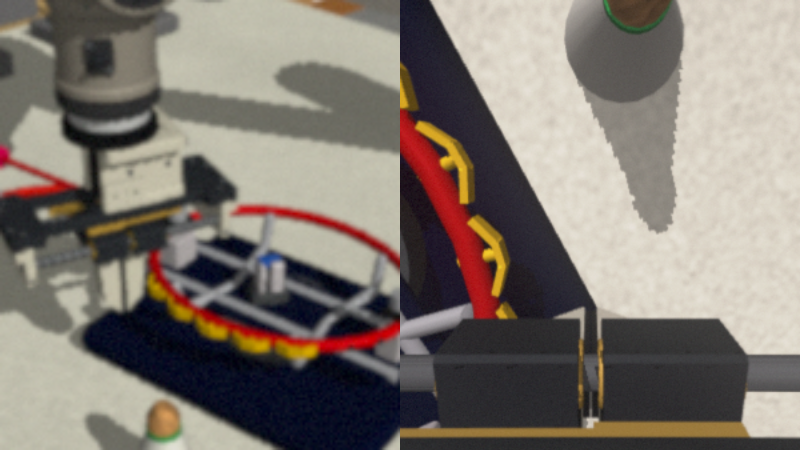

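Emit:
play_rows --moves '[255,0,-3,0,0,255,0,-6,0,0,255,0,-8,0,0,255,0,-8,0,0]'

```text
time: 3.12
tool_pos: [621.9, -15.1, 107.3]
tcp_rot: [-3.142, 0.0, 1.25]
contact_force: [-0.2, -1.2, 0.1]
grip_width: 0.6
```

Emit:
play_rows --moves '[255,0,-1,0,0,255,0,-2,0,0,255,0,-2,0,0]'

```text
time: 3.37
tool_pos: [620.4, -14.6, 107.0]
tcp_rot: [-3.142, -0.0, 1.25]
contact_force: [1.0, -0.6, -0.8]
grip_width: 0.9
```

Emit:
play_rows --moves '[255,0,-1,0,0,255,0,-2,0,0,255,0,-2,0,0]'

```text
time: 3.62
tool_pos: [618.4, -14.0, 107.0]
tcp_rot: [-3.141, 0.0, 1.25]
contact_force: [-0.3, 0.1, 0.5]
grip_width: 0.6
```

Emit:
play_rows --moves '[255,0,-1,0,0,255,0,-2,0,0,255,0,-2,0,0]'

```text
time: 3.87
tool_pos: [616.9, -13.5, 107.2]
tcp_rot: [3.141, -0.0, 1.25]
contact_force: [0.7, -0.3, 1.1]
grip_width: 0.1
```

Emit:
play_rows --moves '[255,0,-1,0,0,255,0,-2,0,0,255,0,-2,0,0]'

```text
time: 4.12
tool_pos: [615.0, -12.8, 107.3]
tcp_rot: [3.141, -0.0, 1.25]
contact_force: [1.1, -0.9, 0.2]
grip_width: 0.1
```

```bash
python3 snap.py c2
```

```text
4.1167 [614.97 -12.8  107.25] [ 3.1407e+00 -1.0000e-04  1.2497e+00] 0.06020575808945918 [ 1.05 -0.9   0.16]
```

View pics/c2.png

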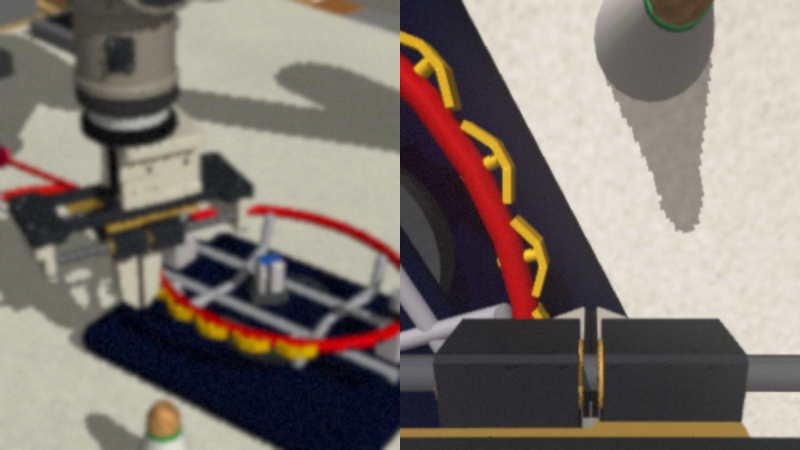

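Emit:
play_rows --moves '[255,0,-1,0,0,255,0,-1.5,0,0,255,0,-1.5,0,0]'

```text
time: 4.47
tool_pos: [613.4, -12.2, 107.2]
tcp_rot: [3.141, -0.0, 1.25]
contact_force: [3.0, -0.5, -0.1]
grip_width: 0.6
```

Emit:
play_rows --moves '[255,0,-1,0,0,255,0,-1.5,0,0,255,0,-1.5,0,0]'

```text
time: 4.72
tool_pos: [611.9, -11.8, 107.1]
tcp_rot: [3.142, -0.0, 1.25]
contact_force: [1.5, -0.0, 1.4]
grip_width: 0.6
```

Emit:
play_rows --moves '[255,0,-1,0,0,255,0,-1.5,0,0,255,0,-1.5,0,0]'

```text
time: 4.97
tool_pos: [611.2, -11.5, 107.4]
tcp_rot: [3.14, -0.0, 1.25]
contact_force: [4.6, -1.1, -0.0]
grip_width: 0.2
```

Emit:
play_rows --moves '[255,0,-0.5,0,0,255,0,-1,0,0,255,0,-1,0,0]'

```text
time: 5.22
tool_pos: [610.8, -11.4, 107.6]
tcp_rot: [3.138, -0.0, 1.25]
contact_force: [6.2, -2.0, 1.1]
grip_width: 0.7
```

Emit:
play_rows --moves '[255,0,-0.5,0,0,255,0,-1,0,0,255,0,-1,0,0]'

```text
time: 5.47
tool_pos: [610.5, -11.3, 107.9]
tcp_rot: [3.137, -0.001, 1.249]
contact_force: [7.3, -2.5, 0.2]
grip_width: 0.4
```

Emit:
play_rows --moves '[255,0,-0.5,0,0,255,0,-0.5,0,0,255,0,-0.5,0,0]'

```text
time: 5.72
tool_pos: [610.3, -11.2, 108.1]
tcp_rot: [3.136, -0.001, 1.249]
contact_force: [8.1, -3.4, 1.2]
grip_width: 0.1
```

```bash
cat > nxt.py <<'E'
from plan import *
# from piece i at commanded dist d -> piece j at standoff dist e ; in tool axes
def go(i,d,j,e):
    c,ph=piece(i);n=np.array([np.cos(ph),np.sin(ph)]);P=c+d*n
    c2,ph2=piece(j);n2=np.array([np.cos(ph2),np.sin(ph2)]);Q=c2+e*n2
    tx=np.array([-n[1],n[0]])  # tool x
    print(i,j,"shift x %.1f y %.1f turn %.1f"%((Q-P)@tx,(Q-P)@n,-np.degrees(ph2-ph)))
import sys
a=sys.argv[1:]; go(int(a[0]),float(a[1]),int(a[2]),float(a[3]))
E
for i in 1 2 3 4; do python3 nxt.py $i 19.5 $((i+1)) 32; done
```

```text
1 2 shift x 43.6 y 6.9 turn -14.5
2 3 shift x 43.0 y 7.5 turn -13.1
3 4 shift x 43.0 y 7.6 turn -13.1
4 5 shift x 43.6 y 7.1 turn -14.5
```

Emit:
play_rows --moves '[255,0,4,0,0,255,0,10,0,0,255,0,15,0,0,255,0,15,0,0]'

```text
time: 6.05
tool_pos: [622.7, -15.5, 106.5]
tcp_rot: [-3.14, 0.0, 1.249]
contact_force: [0.1, -0.7, -1.0]
grip_width: 0.4
```

```bash
python3 snap.py c3; python3 nxt.py 1 34.5 2 32
```

```text
6.05 [622.65 -15.47 106.45] [-3.1404e+00  1.0000e-04  1.2494e+00] 0.4048661528474012 [ 0.13 -0.72 -1.02]
1 2 shift x 43.6 y -8.1 turn -14.5
```

View pics/c3.png

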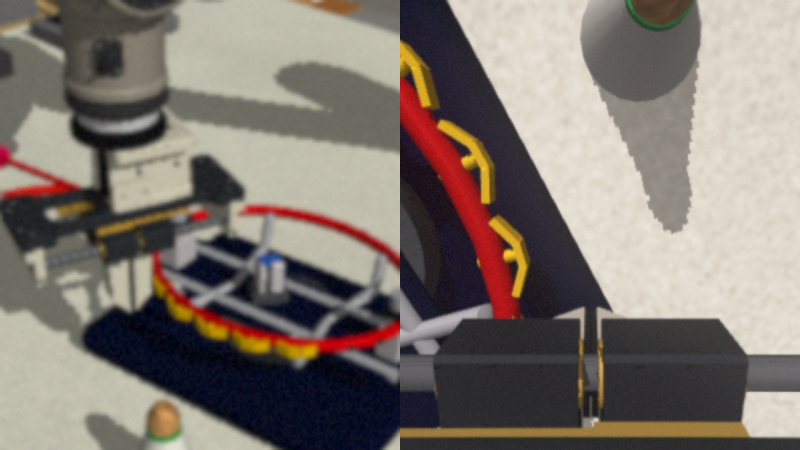

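Emit:
play_rows --moves '[255,12,0,0,-4,255,26,0,0,-9,255,38,-3,0,-14.5,255,43.6,-6,0,-14.5,255,43.6,-8.1,0,-14.5,255,43.6,-8.1,0,-14.5]'

```text
time: 6.65
tool_pos: [627.7, 28.9, 106.9]
tcp_rot: [-3.141, 0.0, 1.501]
contact_force: [0.6, -0.3, 0.3]
grip_width: 0.2
```

```bash
python3 snap.py c4
```

```text
6.65 [627.69  28.86 106.85] [-3.1406e+00  2.0000e-04  1.5009e+00] 0.15752829322016346 [ 0.57 -0.32  0.31]
```

View pics/c4.png

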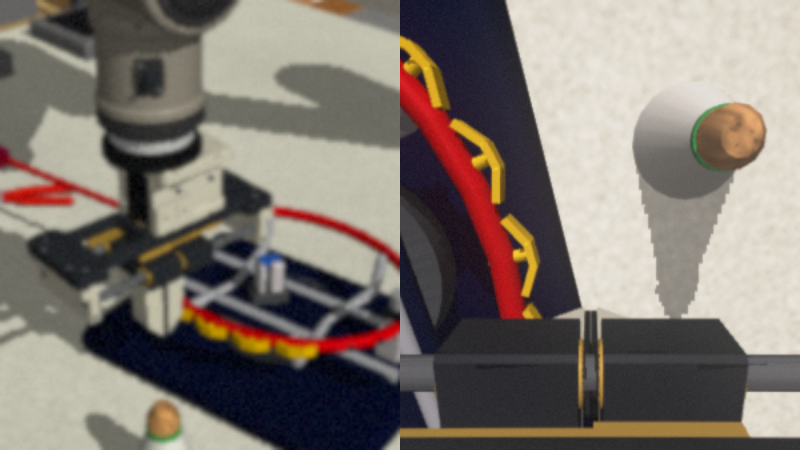

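Emit:
play_rows --moves '[255,0,-2,0,0,255,0,-4,0,0,255,0,-5,0,0,255,0,-6,0,0,255,0,-7,0,0,255,0,-8,0,0,255,0,-9,0,0,255,0,-9,0,0]'

```text
time: 7.42
tool_pos: [619.5, 29.0, 107.2]
tcp_rot: [3.141, 0.0, 1.503]
contact_force: [2.1, -1.3, 0.8]
grip_width: 0.6
```

Emit:
play_rows --moves '[255,0,-1,0,0,255,0,-1.5,0,0,255,0,-1.5,0,0]'

```text
time: 7.67
tool_pos: [618.9, 29.1, 107.5]
tcp_rot: [3.139, 0.0, 1.503]
contact_force: [4.6, -1.0, 1.9]
grip_width: 0.4
```

Emit:
play_rows --moves '[255,0,-1,0,0,255,0,-2,0,0,255,0,-2,0,0]'

```text
time: 7.92
tool_pos: [618.1, 29.3, 108.1]
tcp_rot: [3.136, -0.0, 1.503]
contact_force: [8.2, -2.0, 1.2]
grip_width: 0.8
```

Emit:
play_rows --moves '[255,0,-0.5,0,0,255,0,-0.5,0,0,255,0,-0.5,0,0]'

```text
time: 8.17
tool_pos: [617.9, 29.3, 108.2]
tcp_rot: [3.135, -0.0, 1.503]
contact_force: [7.4, -2.6, 0.6]
grip_width: 0.4
```

Emit:
play_rows --moves '[255,0,5,0,0,255,0,10,0,0,255,0,15,0,0,255,0,15,0,0]'

```text
time: 8.5
tool_pos: [630.8, 28.7, 106.5]
tcp_rot: [-3.141, -0.0, 1.503]
contact_force: [-0.2, -0.1, 0.4]
grip_width: 0.5
```

```bash
python3 nxt.py 2 34 3 32
```

```text
2 3 shift x 43.0 y -7.0 turn -13.1
```

Emit:
play_rows --moves '[255,12,0,0,-4,255,26,0,0,-9,255,38,-3,0,-13.1,255,43,-5,0,-13.1,255,43,-7,0,-13.1,255,43,-7,0,-13.1]'

```text
time: 9.0
tool_pos: [625.8, 71.9, 106.8]
tcp_rot: [-3.141, 0.0, 1.73]
contact_force: [-0.0, -0.7, 0.0]
grip_width: 0.7
```

```bash
python3 snap.py c5
```

```text
9.0 [625.78  71.93 106.8 ] [-3.1406  0.      1.7299] 0.6684403934411811 [-0.02 -0.69  0.  ]
```

View pics/c5.png

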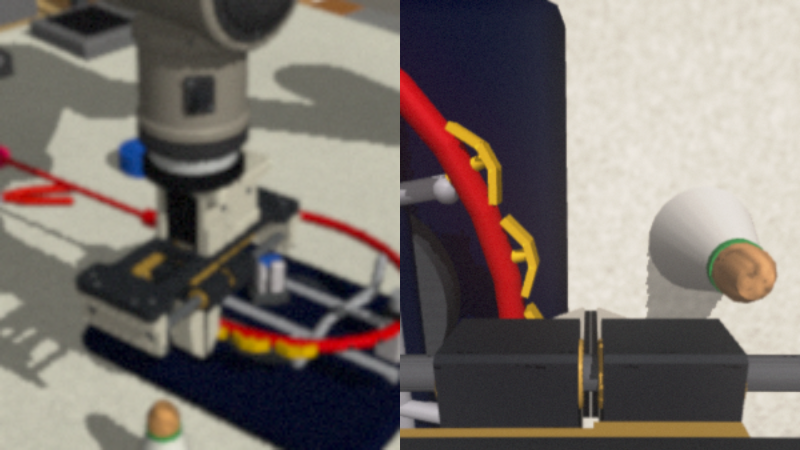

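Emit:
play_rows --moves '[255,0,-2,0,0,255,0,-4,0,0,255,0,-5,0,0,255,0,-6,0,0,255,0,-7,0,0,255,0,-8,0,0,255,0,-9,0,0,255,0,-9,0,0]'

```text
time: 9.77
tool_pos: [617.5, 70.2, 107.2]
tcp_rot: [3.141, 0.0, 1.731]
contact_force: [1.4, -1.5, 0.9]
grip_width: 0.4
```

Emit:
play_rows --moves '[255,0,-1,0,0,255,0,-2,0,0,255,0,-2.5,0,0,255,0,-2.5,0,0]'

```text
time: 10.1
tool_pos: [616.5, 70.2, 107.8]
tcp_rot: [3.138, 0.0, 1.731]
contact_force: [6.5, -0.9, 1.1]
grip_width: 0.3
```

Emit:
play_rows --moves '[255,0,-0.5,0,0,255,0,-1.5,0,0,255,0,-1.5,0,0]'

```text
time: 10.35
tool_pos: [615.8, 70.1, 108.2]
tcp_rot: [3.135, 0.001, 1.731]
contact_force: [7.9, 0.1, 1.5]
grip_width: 0.6
```

Emit:
play_rows --moves '[255,0,5,0,0,255,0,10,0,0,255,0,15,0,0,255,0,15,0,0]'

```text
time: 10.68
tool_pos: [628.7, 72.5, 106.5]
tcp_rot: [-3.141, -0.0, 1.732]
contact_force: [0.4, 0.4, 0.4]
grip_width: 0.5
```

```bash
python3 nxt.py 3 34 4 32;python3 nxt.py 4 34 5 32
```

```text
3 4 shift x 43.0 y -6.9 turn -13.1
4 5 shift x 43.6 y -7.4 turn -14.5
```

Emit:
play_rows --moves '[255,12,0,0,-4,255,26,0,0,-9,255,38,-3,0,-13.1,255,43,-5,0,-13.1,255,43,-7,0,-13.1,255,43,-7,0,-13.1]'

```text
time: 11.18
tool_pos: [614.1, 113.4, 106.9]
tcp_rot: [-3.141, -0.0, 1.958]
contact_force: [0.3, 0.3, -0.5]
grip_width: 0.4
```

```bash
python3 snap.py c6
```

```text
11.1833 [614.08 113.4  106.86] [-3.1407 -0.      1.9584] 0.36134080747183467 [ 0.33  0.28 -0.45]
```

View pics/c6.png

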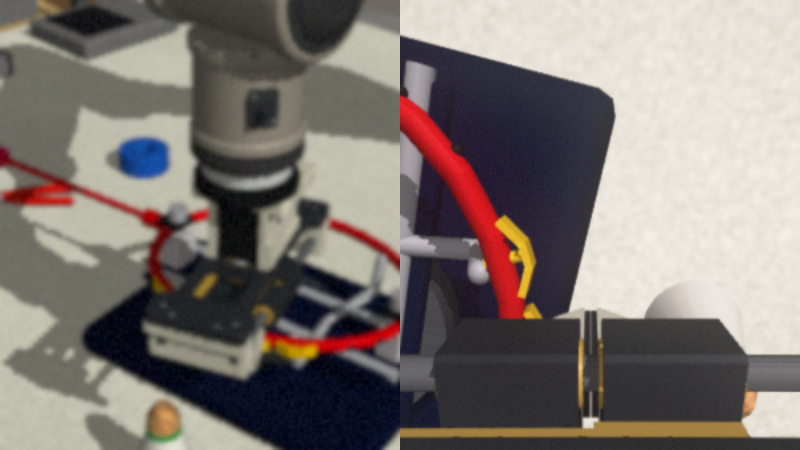

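Emit:
play_rows --moves '[255,0,-2,0,0,255,0,-4,0,0,255,0,-5,0,0,255,0,-6,0,0,255,0,-7,0,0,255,0,-8,0,0,255,0,-9,0,0,255,0,-9,0,0]'

```text
time: 11.95
tool_pos: [606.3, 109.9, 107.2]
tcp_rot: [3.141, 0.0, 1.96]
contact_force: [2.4, -1.2, 1.3]
grip_width: 0.7
```

Emit:
play_rows --moves '[255,0,-1,0,0,255,0,-2,0,0,255,0,-2.5,0,0,255,0,-2.5,0,0]'

```text
time: 12.28
tool_pos: [605.3, 109.5, 107.7]
tcp_rot: [3.138, 0.001, 1.96]
contact_force: [6.0, 0.5, 0.8]
grip_width: 0.3
```

Emit:
play_rows --moves '[255,0,-0.5,0,0,255,0,-1.5,0,0,255,0,-1.5,0,0]'

```text
time: 12.53
tool_pos: [604.8, 109.3, 108.2]
tcp_rot: [3.135, 0.001, 1.96]
contact_force: [9.3, 2.3, 1.1]
grip_width: 0.4
```

Emit:
play_rows --moves '[255,0,5,0,0,255,0,10,0,0,255,0,15,0,0,255,0,15,0,0]'

```text
time: 12.87
tool_pos: [616.7, 114.7, 106.5]
tcp_rot: [-3.141, -0.0, 1.96]
contact_force: [0.1, -0.6, -0.7]
grip_width: 0.3
```

Emit:
play_rows --moves '[255,12,0,0,-4,255,26,0,0,-9,255,38,-3,0,-14.5,255,43.6,-5,0,-14.5,255,43.6,-7.4,0,-14.5,255,43.6,-7.4,0,-14.5]'

```text
time: 13.37
tool_pos: [592.6, 151.6, 106.9]
tcp_rot: [-3.141, -0.0, 2.211]
contact_force: [0.3, 0.1, 0.5]
grip_width: 0.2
```

```bash
python3 snap.py c7
```

```text
13.3667 [592.55 151.62 106.89] [-3.1408e+00 -1.0000e-04  2.2110e+00] 0.21749802348425767 [0.29 0.07 0.46]
```

View pics/c7.png

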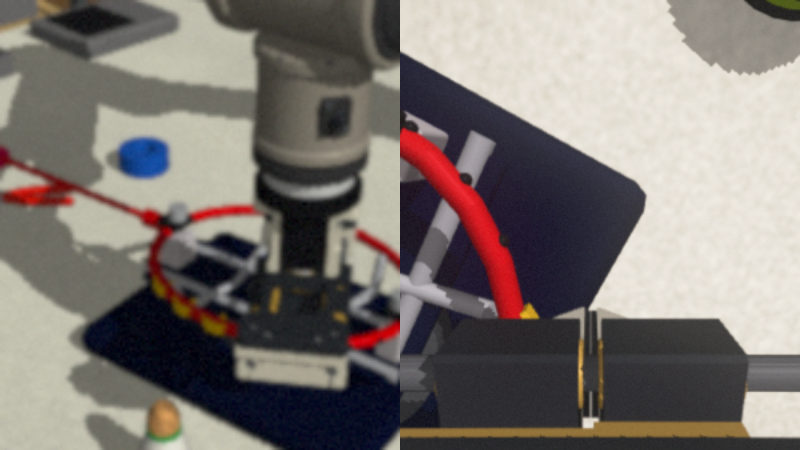

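Emit:
play_rows --moves '[255,0,-2,0,0,255,0,-4,0,0,255,0,-5,0,0,255,0,-6,0,0,255,0,-7,0,0,255,0,-8,0,0,255,0,-9,0,0,255,0,-9,0,0]'

```text
time: 14.13
tool_pos: [586.0, 146.2, 107.2]
tcp_rot: [3.141, 0.001, 2.213]
contact_force: [2.4, 0.2, 1.1]
grip_width: 0.5
```

Emit:
play_rows --moves '[255,0,-1,0,0,255,0,-2,0,0,255,0,-2.5,0,0,255,0,-2.5,0,0]'

```text
time: 14.47
tool_pos: [584.9, 145.4, 107.6]
tcp_rot: [3.138, 0.001, 2.213]
contact_force: [4.9, 2.2, 1.1]
grip_width: 0.1
```

Emit:
play_rows --moves '[255,0,-0.5,0,0,255,0,-1.5,0,0,255,0,-1.5,0,0]'

```text
time: 14.72
tool_pos: [584.4, 145.0, 108.0]
tcp_rot: [3.136, 0.001, 2.213]
contact_force: [7.6, 5.1, 2.1]
grip_width: 0.6
```

Emit:
play_rows --moves '[255,0,5,0,0,255,0,12,0,0,255,0,18,0,0,255,0,18,-30,0,255,0,18,-70,0,255,0,18,-110,0,255,0,18,-141,0,255,0,18,-141,0]'

```text
time: 15.38
tool_pos: [599.6, 155.5, 255.4]
tcp_rot: [3.132, 0.006, 2.213]
contact_force: [0.9, -0.3, 0.8]
grip_width: 0.1
```

Emit:
play_rows --moves '[255,-15,-28,0,6.1,255,-30,-54,0,12.2,255,-45,-80,0,18.3,255,-60,-106,0,24.4,255,-75,-130,0,30.5,255,-80.6,-150.8,0,36.8,255,-80.6,-150.8,0,36.8,255,-80.6,-150.8,0,36.8]'

```text
time: 16.05
tool_pos: [524.3, -0.5, 247.8]
tcp_rot: [-3.141, -0.0, 1.57]
contact_force: [0.0, -0.6, 0.3]
grip_width: 0.3
```

```bash
sed -i 's/f=150,0,450,280,2/f=150,0,450,280,2/' fit.py; python3 fit.py z | grep -v side
python3 - <<'E'
from plant import bot
from h import *
o=bot.get_obs(); c=bot.capture("wrist"); print(o["tool_pos"],o["tcp_rot"],o["contact_force"])
s=np.array([498.05,51.06,0.16])
cv2.imwrite("pics/wz.png",cv2.resize(c["color"][0:280,330:530,::-1],None,fx=2.1,fy=2.1,interpolation=cv2.INTER_CUBIC))
c=bot.capture("scene"); cv2.imwrite("pics/sz.png",cv2.resize(c["color"][150:320,240:440,::-1],None,fx=3.5,fy=3.5,interpolation=cv2.INTER_CUBIC))
E
```

```text
wrist centre guess [[496.97628697  60.05357937]]
wrist 5611 (np.int64(5611), array([4.97907132e+02, 5.13912277e+01, 1.62155325e-01]), np.float64(2.769595796040393))
scene centre guess 
scene 1636 (np.int64(578), array([4.97879437e+02, 5.29749365e+01, 1.54184649e-01]), np.float64(3.852301301015813))
wrist [(-60, 0, 0.0), (-57, 0, 0.0), (-54, 0, 0.0), (-51, 0, 0.0), (-48, 0, 0.0), (-45, 0, 0.0), (-42, 1, 6.3), (-39, 30, 9.6), (-36, 31, 10.1), (-33, 27, 10.0), (-30, 5, 7.7), (-27, 0, 0.0), (-24, 9, 6.5), (-21, 40, 8.7), (-18, 37, 8.9), (-15, 12, 7.7), (-12, 0, 0.0), (-9, 0, 0.0), (-6, 20, 7.6), (-3, 56, 8.7), (0, 29, 8.3), (3, 5, 5.3), (6, 0, 0.0), (9, 8, 6.0), (12, 26, 8.3), (15, 66, 8.4), (18, 17, 7.0), (21, 0, 0.0), (24, 0, 0.0), (27, 30, 8.6), (30, 37, 9.0), (33, 56, 8.9), (36, 12, 6.8), (39, 0, 0.0), (42, 0, 0.0), (45, 0, 0.0), (48, 0, 0.0), (51, 0, 0.0), (54, 0, 0.0), (57, 0, 0.0)]
scene [(-60, 0, 0.0), (-57, 0, 0.0), (-54, 0, 0.0), (-51, 0, 0.0), (-48, 0, 0.0), (-45, 0, 0.0), (-42, 2, 4.2), (-39, 2, 5.5), (-36, 5, 6.8), (-33, 6, 9.4), (-30, 6, 9.2), (-27, 2, 9.1), (-24, 1, 4.2), (-21, 6, 6.3), (-18, 9, 9.0), (-15, 8, 10.5), (-12, 3, 11.3), (-9, 0, 0.0), (-6, 5, 7.8), (-3, 13, 11.9), (0, 17, 13.4), (3, 11, 13.8), (6, 0, 0.0), (9, 0, 0.0), (12, 12, 13.4), (15, 18, 15.6), (18, 17, 15.6), (21, 2, 13.6), (24, 0, 0.0), (27, 8, 14.7), (30, 15, 14.3), (33, 13, 13.4), (36, 4, 12.5), (39, 0, 0.0), (42, 0, 0.0), (45, 0, 0.0), (48, 0, 0.0), (51, 0, 0.0), (54, 0, 0.0), (57, 0, 0.0)]
[525.01292937   0.78377893 247.78001605] [-3.14135941e+00 -2.76094903e-04  1.57315251e+00] [-0.47249249  0.13389138  0.3609829 ]
```

View pics/wz.png

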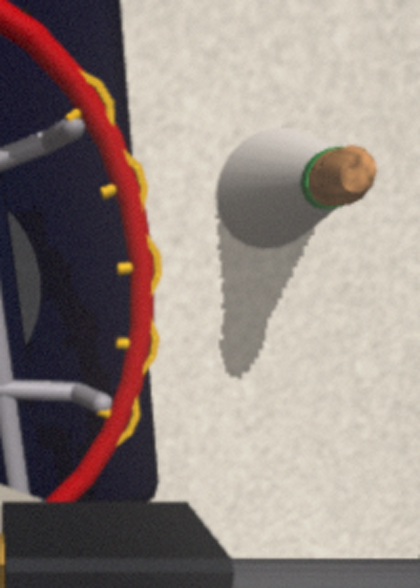

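View pics/sz.png

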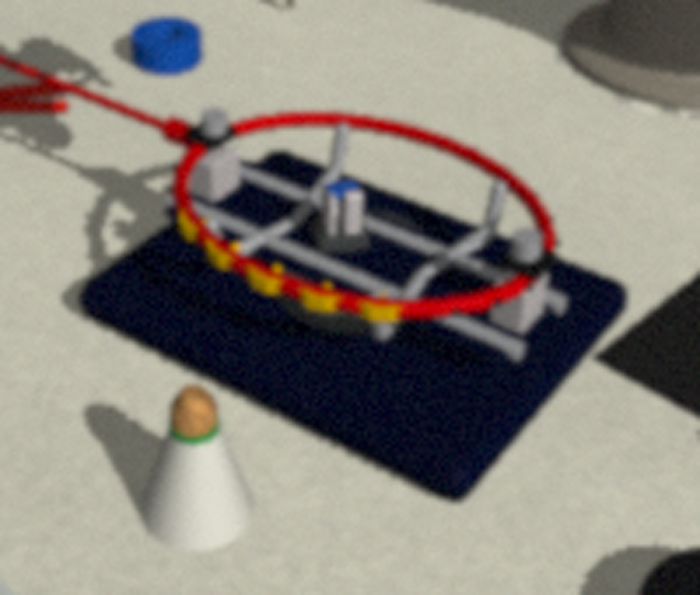

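```bash
python3 -c "
from plant import bot
print(bot.close_job())"
```

```text
the job is handed in; nothing more can be done
None
```

I pressed all five grommet pieces in, in order from the handle end to the far tip, and handed the job in at about 16 s of the 48 s allowed. I used the closed fingertips, backing off and turning square to the rim before each piece instead of sliding continuously.

- **Stops:** each piece moved at about 2 N and then stopped firmly at about 8–9 N. The stopping distances from the rim centreline agreed within 1 mm, at 21.8, 21.5, 21.3, 21.3 and 21.0 mm for pieces 1 to 5.
- **Pictures:** the faces moved in about 5.2–5.9 mm in both the wrist and scene views, which fits "home" given that pieces could start up to 1.5 mm in.
- **Piece 1:** the wrist picture shows its face about 1 mm farther out than the others. It read about 1 mm farther out before pressing too, so I take this as measuring bias, not an unseated piece.
- **Surroundings:** the arm ended clear above the machine with near-zero force. By eye, the shuttlecock, string clamp and grip tape looked where they were. The last close-up pictures did not fully show the jar, reel, awl and cutters; the arm's path stayed away from them.

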